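# Bare the jig's fence and hold the bracket in its corner

## Task

Take the yellow guard off the fence of the corner jig by its black tab, hang it astride the bar of the parking rail and let go of it. Then bring the steel bracket into the corner of the jig and press it with one diagonal push: flat down on the wooden bed, square against the bare aluminium fence and against the blue stop block, all three at once with a firm push of roughly 10 N each. Finish while still holding the bracket pressed there: do not let go, and leave the other things on the worktop where they are.

Things in the scene. Friction and masses are not known exactly. Their poses are not given: they have to be found in the camera images.
- jig: corner jig, fixed. Origin: centre of its underside, on the worktop (z = 0). Wooden bed 200 mm (x) by 300 mm (y), top 12 mm above the worktop. Its x axis points to the fence, its y axis runs along the fence toward the stop block's end. The fence's working face lies at jig x = +60 mm. Bed, fence and stop are rigid and waxed: friction about 0.2
- stop: rigid blue stop block with a black knob, fixed on the bed beside the fence, at a different place along it each time. Origin: centre of its underside (on the bed), axes parallel to the jig's. 50 mm (x) by 28 mm (y) by 22 mm high, 34 mm with the knob; its working face (facing -y, toward the bracket) lies 14 mm from the origin
- guard_tab (a point): centre of the black grip tab on top of the loose yellow fence guard, which sits astride the fence at the start. Tab 10 mm thick (x), 50 mm long (y), 30 mm high; z up. The point lies 19 mm above the inner ceiling of the channel (which rests on fence or bar), 15 mm above the channel's top plate, 49 mm above the lower ends of the legs
- rail_top (a point): middle of the top face of the parking rail's horizontal aluminium bar, 120 mm above the worktop; the rail is fixed. The bar is 16 mm wide (x), 12 mm high, 172 mm long (y), on two 12 mm posts at y = -70 and +70 mm, on a foot 80 x 180 x 10 mm. z up
- bracket_rib (a point): centre of the upright rib of the loose steel bracket: rib 12 mm thick (x), 60 mm long (y), rising from the foot plate's top (16 mm) to 50 mm above the bracket's underside. The point is 33 mm above the underside, 17 mm below the rib's top, 30 mm from each long edge of the plate and 45 mm from each short edge
- guard: the yellow fence guard, an inverted channel, 120 g: 80 mm long (y), 40 mm wide outside and 30 mm inside (x), legs 30 mm long below the inner ceiling. Origin midway between the lower ends of the legs. It looks the same after a half turn about z
- bracket: the steel bracket, 0.2 to 0.4 kg: foot plate 60 mm (x) by 90 mm (y) by 16 mm thick with the rib in its middle; starts lying flat on the bed. Its long edges (y) go along the fence. Origin at the centre of its underside; looks the same after a half turn about z
- rail: the parking rail described at point rail_top; origin at the centre of the foot's underside, on the worktop
- jig_bed: the jig's waxed wooden bed (same origin and axes as the jig)
- jig_fence: the jig's rigid aluminium fence (same origin and axes as the jig): 16 mm thick, 290 mm long, working face (facing -x) at x = +60 mm, middle plane at x = +68 mm, top 46 mm above the worktop
- dropper: bystander: yellow-capped dropper bottle, 25 mm across, 78 mm tall; origin at the centre of its underside
- cup: bystander: blue-lidded specimen cup, 49 mm across, 58 mm tall; origin at the centre of its underside
- tape: bystander: flat-lying roll of beige tape, 60 mm across, 24 mm high; origin at the centre of its underside
- pen: bystander: red marker pen lying flat, 11 x 138 x 12 mm; origin at the centre of its underside

How it is judged:
By the outcome, as a careful person would: the job done as asked, in the order asked, and still so for the second after the job is handed in, while the arm keeps its last pose, push and grip.
It also fails if it takes over 58 s, if anything falls off the work surface, if the arm or the gripper's body presses on something with over 40 N, if the wrist force passes 120 N, or if a joint passes its speed limit or range.

## Robot

A 6-joint arm with a two-finger parallel gripper is mounted at the origin on a cart in front of the work surface, level with it; the furniture and walls round the work are solid. World frame = base frame: x ahead of the robot, y to its left, z up, the work surface at z = 0. Lengths are in m, angles in degrees, forces in N, time in s.
With the tool pointing down it reaches from about 0.3 to 0.875 m from the base axis. Payload 4.2 kg.
Tool frame: the origin (TCP) lies at the very end of the fingers, on their centre line; the grasp point (between the pads) lies 19 mm behind it; z points along the fingers, y is the direction in which the jaws open and shut (so a half turn about z gives the same grasp; the last joint's range is limited). The gripper opens to 85 mm and grips with 20 to 120 N. Pads are 22 mm wide; open, the fingers measure 114 mm over their backs; the gripper's body (76 mm by 85 mm) begins 54 mm behind the grasp point. The pads swing forward as they close: fully open they stand 13 mm farther back than shut.
Start: joints at [62.223, 18.312, 89.639, -0, 72.044, -1.146], TCP at [0.258, 0.514, 0.231] pointing down, gripper open.
Joint ranges: [-177.97, 177.97], [-48.28, 115.42], [12.27, 149.76], [-77.06, 257.06], [2.81, 150.46], [-146.56, 146.56]. Speed limits (degrees/s): [147.25, 147.25, 180, 180, 180, 180].

## Interface

Orientations are given as [roll, pitch, yaw] about the fixed x, y, z axes, in that order (R = Rz(yaw) Ry(pitch) Rx(roll)).
In Python, from rig import r gives the robot as it stands. Calls block until the motion is done:
- r.movep(position, orientation): joint-space move of the TCP to a pose.
- r.line_to(position, attitude=None, v=0.15): straight line of the TCP; attitude=None keeps the orientation; v is the mean speed in m/s.
- r.movej(angles): joint-space move.
- r.grip(opening, squeeze=None): finger opening in m; squeeze is the grip in N (None keeps the last); returns when the fingers have stopped.
- r.dwell(seconds).
- r.inverse_kinematics(position, orientation): joint angles nearest the present ones, or None.
- r.sense(): the state.
- r.read_camera(name): name is "side" or "top"; returns a dict with "frame" (480x640x3 uint8, blue, green, red), "range_z" (480x640 float32, m along the optical axis (not along the pixel's ray), 0 where there is no reading), "intrinsics" (3x3 intrinsics, pixels), "world_to_cam" (4x4, takes a point from world to camera coordinates). Camera axes: x right, y down, z forward; pixel columns grow to the right and rows downward; lengths in m; the calibration is good to about 2 mm. A picture is of the moment at which its call begins.
A pose or a line that the arm cannot do raises r.IKError and nothing moves.
- r.hand_in(): hands the job in, once; it reports no verdict.
The state is a dict: "time_s": time; "joint_pos": joint angles; "joint_vel": joint speeds; "joint_efforts": joint torques, N m; "tcp_pos": TCP position; "tool_rot": TCP orientation; "contact_force": force on the tool from outside, world axes, zero at the start; "wrist_torque": the same for the moment, N m; "grip_width": finger opening in m.
Only numpy, scipy, OpenCV 4.12 (cv2) and the standard library are available. Lean on these libraries where they do the work, as an engineer would, in place of code of your own. Each camera call takes 0.05 s, during which the arm holds its last target.

## Working session

There is one attempt and no reset: what is moved stays moved. The work goes in short steps, each a Python script; the robot and the scene stay as the last script left them, time stands still between calls to the robot, and variables do not carry over. Pictures are saved under pics/ and viewed, and the job is handed in when it is done.

```bash
ls -la; mkdir -p pics; python3 - <<'E'
from rig import r
import cv2,numpy as np
s=r.sense(); print({k:np.round(v,3).tolist() for k,v in s.items()})
for n in ("top","side"):
    c=r.read_camera(n); cv2.imwrite(f"pics/{n}0.png",c["frame"]); np.savez(f"pics/{n}0.npz",**c)
    print(n,c["intrinsics"].round(2).tolist(),np.round(c["world_to_cam"],4).tolist(),(c["range_z"]>0).mean())
E
```

```text
total 12
drwxr-xr-x  3 agent agent 4096 Dec  7 14:43 .
drwxr-xr-x 23 root  root  4096 Dec  7 14:43 ..
drwxr-xr-x  2 agent agent 4096 Dec  7 14:43 pics
{'time_s': 0.0, 'joint_pos': [62.222, 18.352, 89.709, -0.002, 72.043, -1.146], 'joint_vel': [-0.147, -0.093, 0.047, 0.014, 0.056, 0.001], 'joint_efforts': [-0.002, -41.552, -23.416, -0.0, 0.008, -0.0], 'tcp_pos': [0.258, 0.514, 0.23], 'tool_rot': [-179.896, -0.001, 153.368], 'contact_force': [-0.815, -0.758, -0.009], 'wrist_torque': [0.008, -0.005, -0.017], 'grip_width': 0.086}
top [[515.46, 0.0, 331.32], [0.0, 515.46, 247.03], [0.0, 0.0, 1.0]] [[0.0016, -1.0, -0.003, -0.0474], [-0.9854, -0.0011, -0.1701, 0.5686], [0.17, 0.0032, -0.9854, 1.3175], [0.0, 0.0, 0.0, 1.0]] 0.995810546875
side [[485.52, 0.0, 319.7], [0.0, 485.52, 231.35], [0.0, 0.0, 1.0]] [[-0.9248, -0.3803, -0.0141, 0.4907], [-0.1309, 0.3525, -0.9266, 0.1919], [0.3573, -0.8551, -0.3757, 0.976], [0.0, 0.0, 0.0, 1.0]] 0.9924283854166667
```

View pics/top0.png

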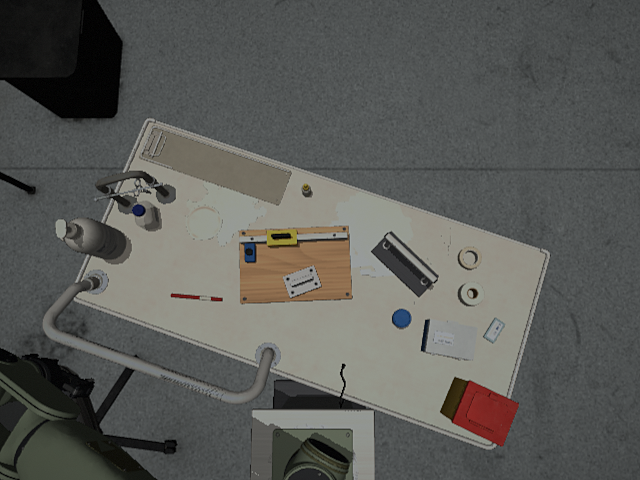

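View pics/side0.png

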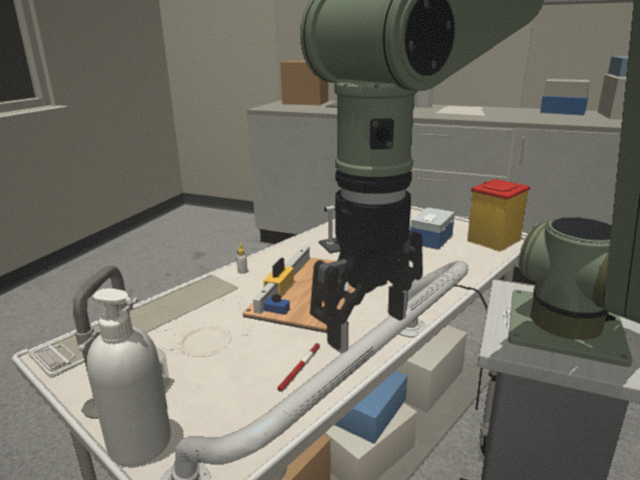

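The top view shows the jig at about (240–352, 226–303), with the guard and tab at (283,238) and the stop at (250,252). The bracket is at (302,281) and the rail at (405,263). The arm is out of the way at lower left. I'll zoom in.

```bash
cat > h.py <<'E'
import numpy as np,cv2
class Cam:
    def __init__(s,c):
        s.f=c["frame"]; s.d=c["range_z"]; s.K=c["intrinsics"]; s.T=c["world_to_cam"]; s.R=s.T[:3,:3]; s.o=-s.R.T@s.T[:3,3]
    def proj(s,P):
        q=np.atleast_2d(P)@s.R.T+s.T[:3,3]; q=q@s.K.T; return q[:,:2]/q[:,2:]
    def plane(s,uv,z):
        uv=np.atleast_2d(np.asarray(uv,float)); d=np.c_[uv,np.ones(len(uv))]@np.linalg.inv(s.K).T@s.R
        t=(z-s.o[2])/d[:,2]; return s.o+d*t[:,None]
    def cloud(s):
        v,u=np.mgrid[:480,:640]; q=np.stack([u,v,np.ones_like(u)],-1)@np.linalg.inv(s.K).T*s.d[...,None]
        return (q-s.T[:3,3])@s.R
E
python3 - <<'E'
from h import *
c=Cam(np.load("pics/top0.npz")); 
a=c.f[210:320,225:365]; cv2.imwrite("pics/zt1.png",cv2.resize(a,None,fx=5,fy=5,interpolation=cv2.INTER_CUBIC))
a=c.f[215:315,360:450]; cv2.imwrite("pics/zt2.png",cv2.resize(a,None,fx=6,fy=6,interpolation=cv2.INTER_CUBIC))
P=c.cloud()
for n,(v,u) in dict(table=(320,280),bed=(270,260),tab=(238,283),rail=(262,410),rib=(281,302),stop=(256,250)).items(): print(n,P[v,u].round(4))
s=Cam(np.load("pics/side0.npz"));P=s.cloud();print(P[300,230],P[310,260])
a=s.f[200:340,225:445]; cv2.imwrite("pics/zs1.png",cv2.resize(a,None,fx=3.6,fy=3.6,interpolation=cv2.INTER_CUBIC))
E
```

```text
table [0.3782 0.0905 0.0031]
bed [0.5122 0.1467 0.0084]
tab [0.5904 0.0806 0.0614]
rail [ 0.5192 -0.2439  0.1161]
rib [0.4764 0.029  0.0661]
stop [0.5461 0.1702 0.0372]
[0.68534426 0.15284103 0.00219179] [0.58419114 0.19521962 0.02236229]
```

View pics/zt1.png

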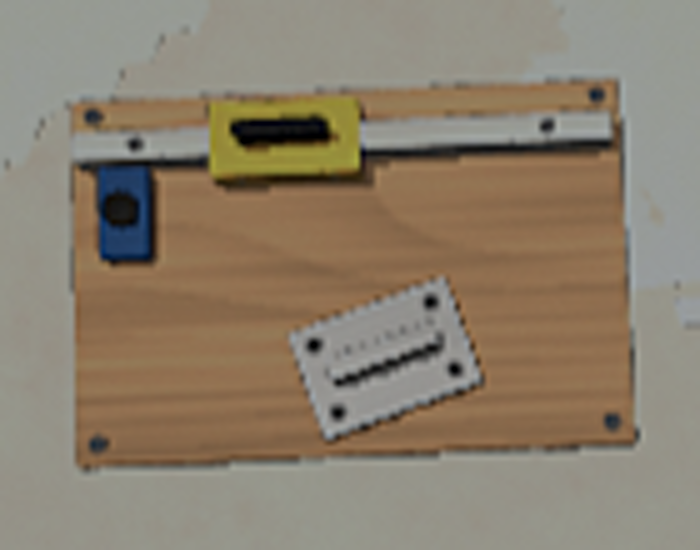

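View pics/zt2.png

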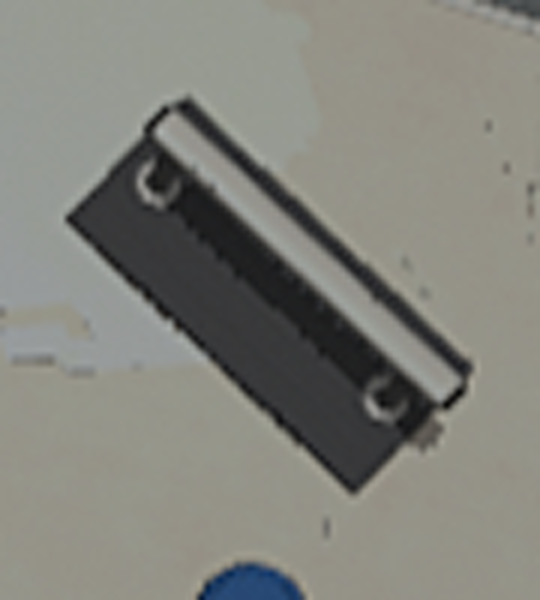

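View pics/zs1.png

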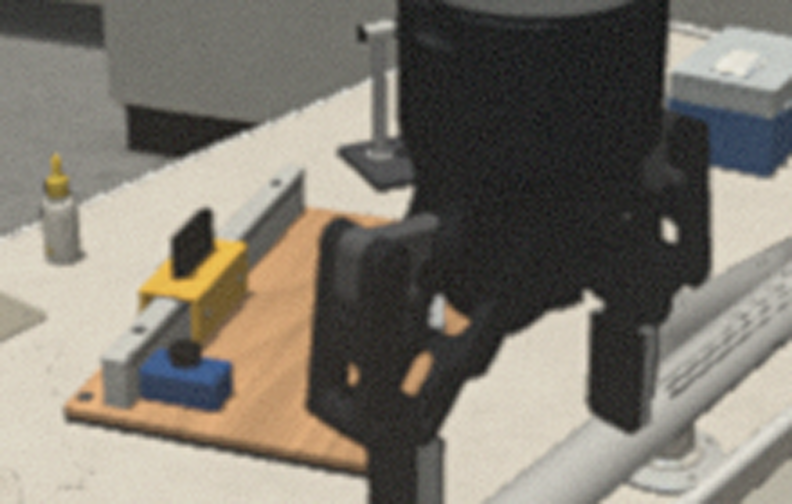

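The zooms show the wood bed, the stop's blue top, the yellow guard plate, the grey bracket plate with its rib, and the light rail bar. The gripper hides the rail and bracket in the side view. Next I'll measure with colour masks.

```bash
cat > meas.py <<'E'
from h import *
import sys
def rect(c,mask,z,roi,name):
    m=np.zeros_like(mask); u0,u1,v0,v1=roi; m[v0:v1,u0:u1]=mask[v0:v1,u0:u1]
    n,l,st,ce=cv2.connectedComponentsWithStats(m.astype(np.uint8)); k=1+np.argmax(st[1:,4]); m=(l==k)
    cs,_=cv2.findContours(m.astype(np.uint8),cv2.RETR_EXTERNAL,cv2.CHAIN_APPROX_NONE); q=max(cs,key=cv2.contourArea)[:,0]
    W=c.plane(q,z)[:,:2]
    (cx,cy),(w,h),a=cv2.minAreaRect((W*1000).astype(np.float32))
    if w>h: w,h,a=h,w,a-90   # a: direction of short side
    px=2.3
    print(name,"ctr",round(cx,1),round(cy,1),"w,h(+1px)",round(w+px,1),round(h+px,1),"short-axis ang",round((a+90)%180-90,2),"px",len(q), "cen uv",ce[k].round(1))
    return cx,cy,a,m
if __name__=="__main__":
    c=Cam(np.load("pics/top0.npz")); hsv=cv2.cvtColor(c.f,cv2.COLOR_BGR2HSV); H,S,V=[hsv[...,i].astype(int) for i in range(3)]
    for (n,v,u) in [("wood",270,260),("blue",258,252),("yel",243,290),("brk",270,300),("brk2",290,305),("fence",235,320),("railbar",262,408),("table",320,280),("railbar2",250,395)]: print(n,hsv[v,u],c.f[v,u])
    roi=(230,360,215,315)
    v=c.f.copy()
    M={}
    M['wood']=rect(c,(S>60)&(H<20),.012,roi,'wood')
    M['stop']=rect(c,(H>95)&(H<125)&(S>110),.034,roi,'stop')
    M['guard']=rect(c,(H>20)&(H<35)&(S>120),.050,roi,'guard')
    M['tab']=rect(c,(V<45),.080,(265,300,230,245),'tab')
    M['brk']=rect(c,(S<40)&(V>60),.028,(275,330,258,303),'bracket')
    M['bar']=rect(c,(S<40)&(V>110),.120,(380,440,228,290),'bar')
    for k,(x,y,a,m) in M.items():
        cs,_=cv2.findContours(m.astype(np.uint8),cv2.RETR_EXTERNAL,cv2.CHAIN_APPROX_NONE); 
        for q in cs: v[q[:,0,1],q[:,0,0]]=(255,0,255)
    cv2.imwrite("pics/m1.png",cv2.resize(v[210:320,225:445],None,fx=3.6,fy=3.6,interpolation=cv2.INTER_NEAREST))
E
python3 meas.py
```

```text
wood [ 15 115 135] [ 74 104 135]
blue [108 165 102] [102  63  36]
yel [ 26 159 156] [ 59 142 156]
brk [105   5 112] [112 111 110]
brk2 [ 30   3 155] [153 155 155]
fence [ 38  13 153] [145 153 151]
railbar [105  16  31] [31 30 29]
table [ 30  19 149] [138 149 149]
railbar2 [120   8  31] [31 30 30]
wood ctr 528.6 53.1 w,h(+1px) 202.3 301.8 short-axis ang 2.6 px 628 cen uv [295.8 267.5]
stop ctr 557.5 172.4 w,h(+1px) 26.5 51.7 short-axis ang -88.45 px 54 cen uv [249.7 252.1]
guard ctr 594.1 87.0 w,h(+1px) 45.9 82.9 short-axis ang 2.6 px 87 cen uv [281.6 237.1]
tab ctr 592.2 85.4 w,h(+1px) 12.9 51.8 short-axis ang 0.06 px 41 cen uv [280.2 235.8]
bracket ctr 480.2 32.3 w,h(+1px) 63.2 91.5 short-axis ang 20.48 px 100 cen uv [301.6 281.1]
bar ctr 529.2 -243.1 w,h(+1px) 151.2 156.8 short-axis ang 89.17 px 218 cen uv [420.7 245.1]
```

View pics/m1.png

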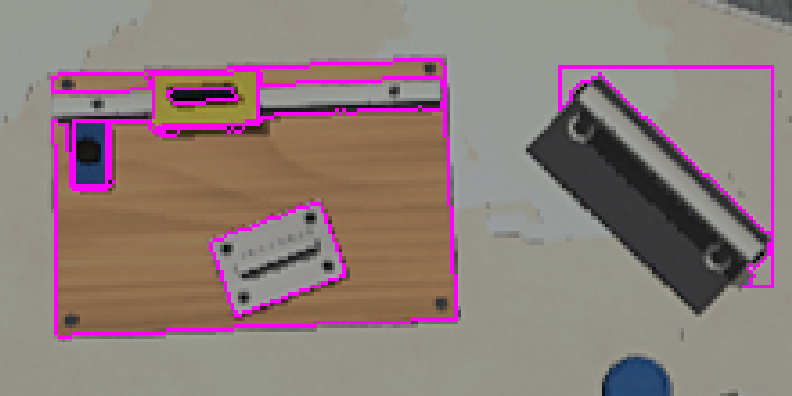

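The masks fit well: the wood measures 202×302 mm and the bracket 63×91 mm. The bar mask leaked onto the table, so I'll use depth to isolate it and cross-check the tab and fence with the side view.

```bash
python3 - <<'E'
from h import *
from meas import rect
c=Cam(np.load("pics/top0.npz")); s=Cam(np.load("pics/side0.npz"))
print("cam o",c.o.round(3),s.o.round(3))
hsv=cv2.cvtColor(c.f,cv2.COLOR_BGR2HSV); S=hsv[...,1].astype(int);V=hsv[...,2].astype(int)
P=c.cloud(); Z=P[...,2]
roi=(375,445,225,290)
m=(Z>.085)&(Z<.15)
x=rect(c,m,.12,roi,'bar depth')
x2=rect(c,m&(V>85),.12,roi,'bar depth&bright'); 
v=c.f.copy()
for M in (x[3],x2[3]):
    cs,_=cv2.findContours(M.astype(np.uint8),cv2.RETR_EXTERNAL,cv2.CHAIN_APPROX_NONE)
    for q in cs: v[q[:,0,1],q[:,0,0]]=(255,0,255) if M is x[3] else (0,255,0)
cv2.imwrite("pics/m2.png",cv2.resize(v[215:315,360:450],None,fx=6,fy=6,interpolation=cv2.INTER_NEAREST))
# foot (dark): visible corners, z=.010
mf=(V<75)
rect(c,mf,.010,(365,450,225,305),'dark')
# side: guard/tab
hs=cv2.cvtColor(s.f,cv2.COLOR_BGR2HSV); 
y=rect(s,(hs[...,2]<45),.065,(268,290,255,282),'side tab')
yg=rect(s,(hs[...,0]>18)&(hs[...,0]<35)&(hs[...,1]>120),.05,(255,300,255,300),'side guard')
print("proj tab guess in side",s.proj([.594,.0865,.065]), "in top",c.proj([.594,.0865,.065]))
w=s.f.copy()
for M in (y[3],yg[3]):
    cs,_=cv2.findContours(M.astype(np.uint8),cv2.RETR_EXTERNAL,cv2.CHAIN_APPROX_NONE)
    for q in cs: w[q[:,0,1],q[:,0,0]]=(255,0,255)
cv2.imwrite("pics/m3.png",cv2.resize(w[230:330,230:330],None,fx=6,fy=6,interpolation=cv2.INTER_NEAREST))
E
```

```text
cam o [ 0.336 -0.051  1.395] [0.13  0.953 0.551]
bar depth ctr 528.1 -243.3 w,h(+1px) 22.5 172.7 short-axis ang -44.28 px 111 cen uv [410.4 257.9]
bar depth&bright ctr 531.2 -244.0 w,h(+1px) 17.2 165.7 short-axis ang -44.3 px 103 cen uv [410.4 257.2]
dark ctr 526.0 -241.0 w,h(+1px) 72.4 185.7 short-axis ang -43.6 px 147 cen uv [401.7 267.1]
side tab ctr 600.2 76.8 w,h(+1px) 20.5 83.1 short-axis ang 26.47 px 69 cen uv [278.3 266.9]
side guard ctr 584.4 103.2 w,h(+1px) 63.8 128.9 short-axis ang 5.72 px 96 cen uv [281.4 278.7]
proj tab guess in side [[278.51726947 268.94967458]] in top [[280.66606825 236.40497839]]
```

View pics/m2.png

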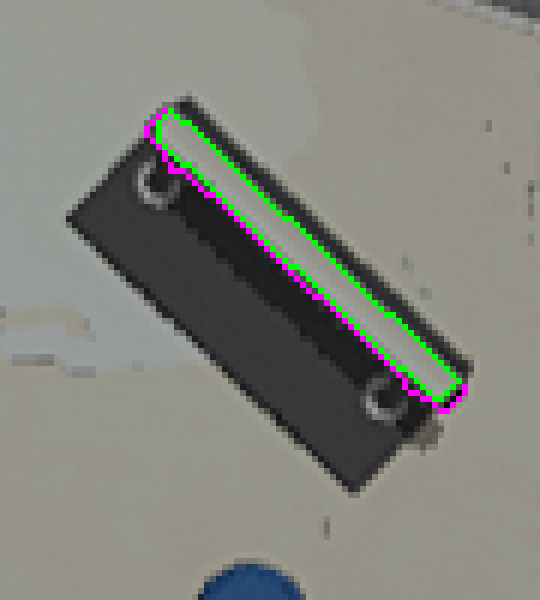

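View pics/m3.png

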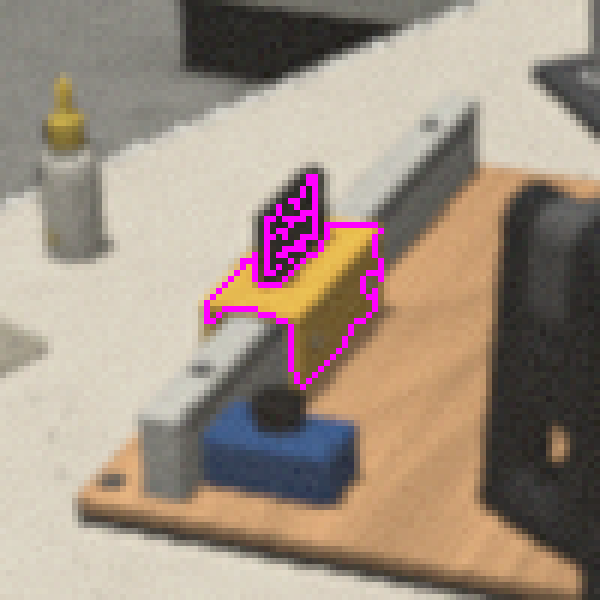

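Both views put the tab near (0.594, 0.086), and the bar centre is near (0.531, −0.244) at −44.3°. Time to act: grasp the tab.

```bash
python3 - <<'E'
from rig import r
import numpy as np
def st(n):
    s=r.sense(); print(n,round(s['time_s'],2),np.round(s['tcp_pos'],4),np.round(s['tool_rot'],2),np.round(s['contact_force'],2),round(s['grip_width'],4),np.round(s['joint_pos'],1))
Y=92.6
r.movep([.594,.0862,.16],[180,0,Y]); st("above")
r.grip(.05); st("open50")
r.line_to([.594,.0862,.055],v=.12); st("down")
r.grip(0.0,40); st("gripped")
r.line_to([.594,.0862,.125],v=.1); st("lifted")
E
cat > snap.py <<'E'
import sys
from rig import r
from h import *
n,name,u0,u1,v0,v1,f=sys.argv[1],sys.argv[2],*map(float,sys.argv[3:])
c=r.read_camera(n); np.savez(f"pics/{name}.npz",**c)
cv2.imwrite(f"pics/{name}.png",cv2.resize(c["frame"][int(v0):int(v1),int(u0):int(u1)],None,fx=f,fy=f,interpolation=cv2.INTER_CUBIC))
E
python3 snap.py side s1 150 450 100 340 2.5
```

```text
above 2.08 [0.5939 0.0872 0.1602] [ 1.7999e+02 -2.0000e-02  9.2680e+01] [0.34 0.34 0.27] 0.0855 [ 7.2 23.5 92.4  0.  64.1  4.6]
open50 2.52 [0.594  0.0864 0.16  ] [180.    -0.    92.62] [ 0.61  0.43 -0.15] 0.0499 [ 7.2 23.5 92.4 -0.  64.1  4.6]
down 3.55 [0.5946 0.0863 0.0557] [ 1.7991e+02 -1.0000e-02  9.2600e+01] [-0.41 -0.56 -0.3 ] 0.05 [ 7.2 29.5 99.4  0.  51.   4.6]
gripped 3.99 [0.5944 0.0863 0.0556] [ 1.7993e+02 -1.0000e-02  9.2600e+01] [-0.15  0.23  4.08] 0.0092 [ 7.2 29.5 99.4  0.  51.   4.6]
lifted 4.84 [0.5934 0.0861 0.1243] [-1.7991e+02  1.0000e-02  9.2600e+01] [ 0.54 -0.68 -1.46] 0.009 [ 7.2 25.3 95.1 -0.  59.7  4.6]
```

View pics/s1.png

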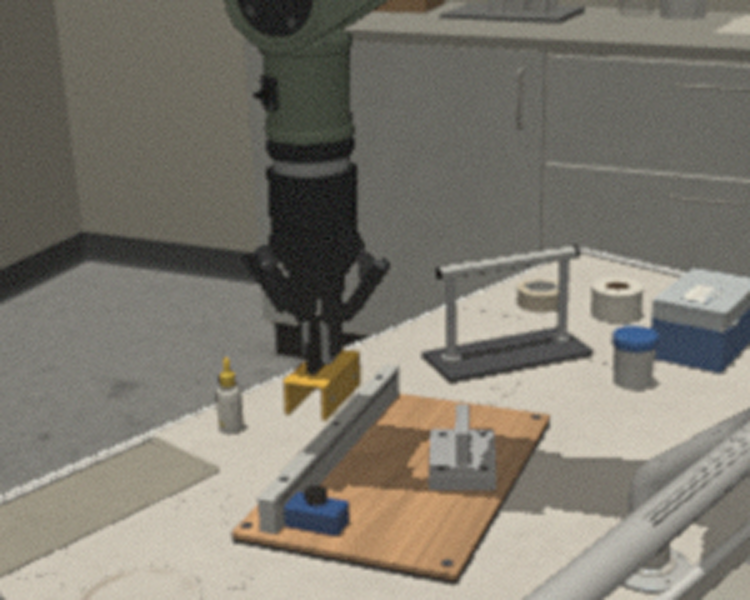

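The side view shows the guard held level at about (320,385) in the zoom, the fence bare, and the rail bar running (443,272)–(577,250). I'll check my estimates by projecting them into this view, and measure the stop and bracket here too.

```bash
python3 - <<'E'
from h import *
s=Cam(np.load("pics/s1.npz"))
def R(a): a=np.radians(a); return np.array([[np.cos(a),-np.sin(a),0],[np.sin(a),np.cos(a),0],[0,0,1]])
img=cv2.resize(s.f[100:340,150:450],None,fx=2.5,fy=2.5,interpolation=cv2.INTER_CUBIC)
def draw(o,yaw,box,col):
    lo,hi=np.array(box,float)/1000
    C=np.array([[x,y,z] for x in(lo[0],hi[0]) for y in(lo[1],hi[1]) for z in(lo[2],hi[2])])
    p=s.proj(C@R(yaw).T+np.array(o)/1000); p=((p-[150,100]+.5)*2.5-.5)
    for i in range(8):
        for b in (1,2,4):
            if not i&b: cv2.line(img,*[tuple(int(round(t*16)) for t in p[k]) for k in (i,i|b)],col,1,cv2.LINE_AA,4)
j=[528.6,53.1,0]; jy=2.6
draw(j,jy,[[-100,-150,0],[100,150,12]],(0,255,0))
draw(j,jy,[[60,-145,12],[76,145,46]],(0,255,0))
draw(j,jy,[[35-25,103.9,12],[60,131.9,34]],(0,0,255))
draw([480.2,32.3,12],20.48,[[-30,-45,0],[30,45,16]],(255,0,255))
draw([480.2,32.3,12],20.48,[[-6,-30,16],[6,30,50]],(255,0,255))
draw([530.5,-243.8,0],-44.3,[[-8,-86,108],[8,86,120]],(255,0,0))
draw([530.5,-243.8,0],-44.3,[[-40,-90,0],[40,90,10]],(255,0,0))
draw([593.6,86.3,124.3+11-49],jy,[[-20,-40,0],[20,40,34]],(255,255,0))
cv2.imwrite("pics/chk1.png",img)
E
```

```text
(no output)
```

View pics/chk1.png

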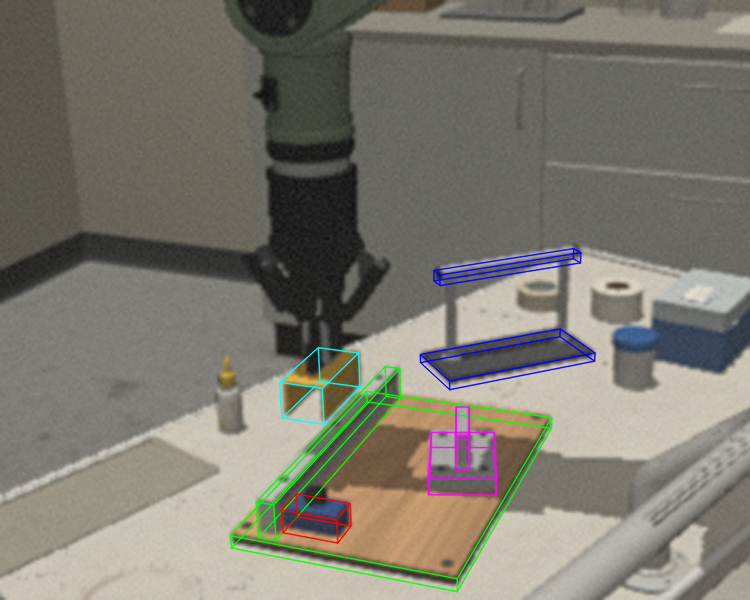

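All the projected boxes sit about 1.5 px (2–2.5 mm) low and left of the image, which is within calibration, so the estimates agree across views. Now to the rail.

```bash
python3 - <<'E'
from rig import r
import numpy as np
def st(n):
    s=r.sense(); print(n,round(s['time_s'],2),np.round(s['tcp_pos'],4),np.round(s['tool_rot'],2),np.round(s['contact_force'],2),np.round(s['wrist_torque'],2),round(s['grip_width'],4))
r.movep([.5305,-.2438,.19],[180,0,45.7]); st("above rail")
r.dwell(.2); st("")
E
python3 snap.py side s2 280 430 130 250 5 ;python3 snap.py top t2 360 450 215 305 6
```

```text
above rail 6.18 [ 0.5307 -0.2428  0.1896] [-1.7994e+02 -2.0000e-02  4.5770e+01] [-0.17  0.4  -2.16] [ 0.04 -0.05  0.  ] 0.0092
 6.38 [ 0.5309 -0.2427  0.1897] [-179.97    0.     45.81] [-0.2   0.93 -1.09] [ 0.05 -0.02  0.03] 0.0095
```

View pics/s2.png

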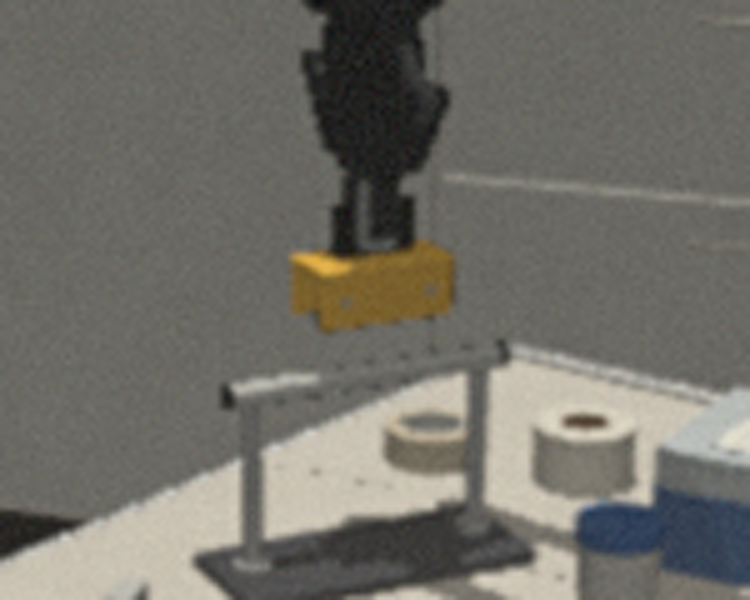

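View pics/t2.png

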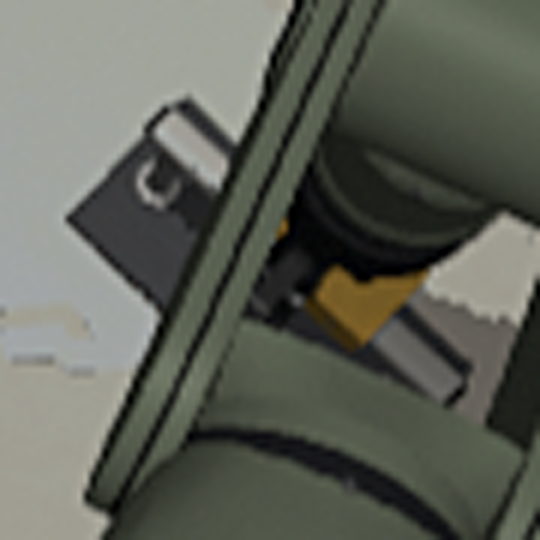

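Both views show the guard centred over the bar and parallel to it: in the side zoom its legs are at (290–455, 250–330) above the bar at (225–508, 345–400). Lowering.

```bash
python3 - <<'E'
from rig import r
import numpy as np
def st(n):
    s=r.sense(); print(n,round(s['time_s'],2),np.round(s['tcp_pos'],4),np.round(s['tool_rot'],2),np.round(s['contact_force'],2),np.round(s['wrist_torque'],2),round(s['grip_width'],4))
    return s
r.line_to([.5305,-.2438,.150],v=.1); s=st("d1")
if np.abs(s['contact_force'][:2]).max()<3 and s['contact_force'][2]<3:
    for z in (.1335,.1305,.129):
        r.line_to([.5305,-.2438,z],v=.06); s=st(z)
        if s['contact_force'][2]>1.5: break
E
python3 snap.py side s3 280 430 130 250 5
```

```text
d1 7.03 [ 0.5307 -0.2439  0.1501] [179.99  -0.    45.7 ] [ 0.04  0.23 -1.19] [ 0.03 -0.01 -0.05] 0.0094
0.1335 7.46 [ 0.5303 -0.2437  0.1331] [-1.7995e+02  2.0000e-02  4.5700e+01] [-0.2  -0.23 -1.57] [ 0.02  0.   -0.01] 0.0094
0.1305 7.71 [ 0.5305 -0.2438  0.1304] [-179.99    0.     45.7 ] [-0.15  0.13 -0.64] [ 0.03 -0.04  0.02] 0.0092
0.129 7.96 [ 0.5309 -0.244   0.1296] [ 1.7993e+02 -2.0000e-02  4.5700e+01] [-0.25  0.32  3.76] [0.01 0.06 0.05] 0.0092
```

View pics/s3.png

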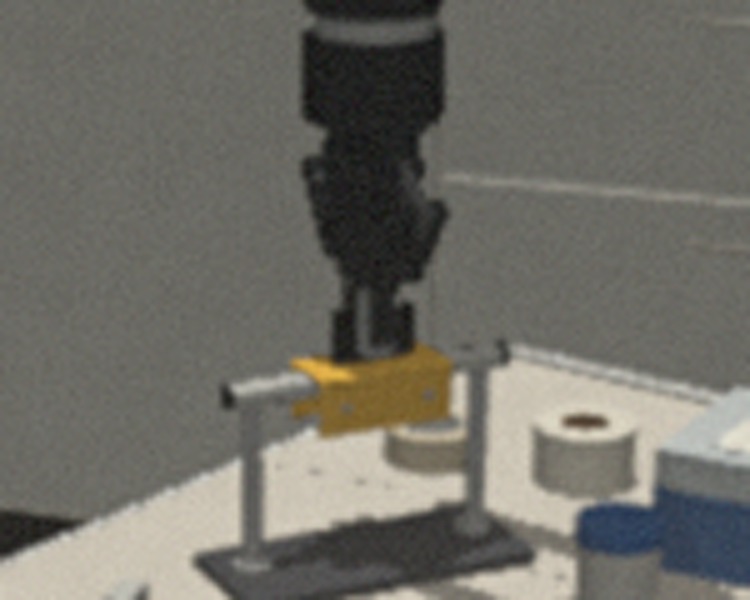

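The guard is seated at the expected height (Fz +3.8 N), with its legs astride the bar at (320–450, 350–430). Releasing, then on to the bracket.

```bash
python3 - <<'E'
from rig import r
import numpy as np
def st(n):
    s=r.sense(); print(n,round(s['time_s'],2),np.round(s['tcp_pos'],4),np.round(s['tool_rot'],2),np.round(s['contact_force'],2),np.round(s['wrist_torque'],2),round(s['grip_width'],4))
    return s
r.grip(.045); st("rel")
r.line_to([.5305,-.2438,.21],v=.12); st("up")
r.movep([.481,.0322,.12],[180,0,110.5]); st("above br")
E
python3 snap.py side s4 200 450 130 330 3;  python3 snap.py top t4 360 450 215 305 6
```

```text
rel 8.44 [ 0.5304 -0.2438  0.1288] [-1.7999e+02  1.0000e-02  4.5700e+01] [0.01 0.07 0.4 ] [-0.02  0.08 -0.  ] 0.0449
up 9.27 [ 0.53   -0.2436  0.2092] [-1.7992e+02  3.0000e-02  4.5700e+01] [-0.93  0.12  0.26] [ 0.01 -0.02  0.  ] 0.045
above br 10.4 [0.4818 0.0317 0.1202] [1.7995e+02 4.0000e-02 1.1043e+02] [-0.25  0.06 -0.33] [0.   0.04 0.03] 0.0447
```

View pics/s4.png

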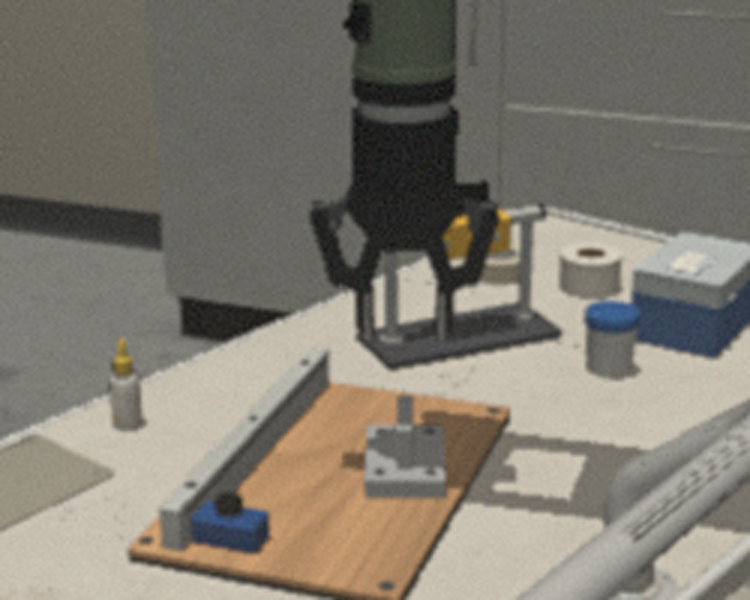

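View pics/t4.png

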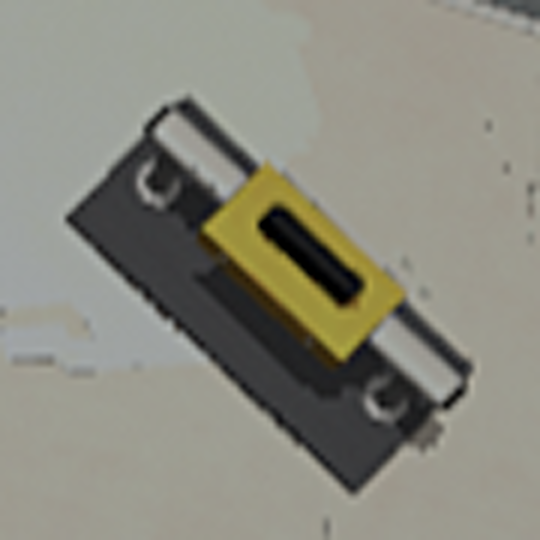

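The top view confirms the guard hanging square on the bar (yellow plate about (205–405, 165–360) in the zoom), released. Now grasp the bracket, lift it slightly, and hover near the corner, aligned with the jig.

```bash
python3 - <<'E'
from rig import r
import numpy as np
def st(n):
    s=r.sense(); print(n,round(s['time_s'],2),np.round(s['tcp_pos'],4),np.round(s['tool_rot'],2),np.round(s['contact_force'],2),np.round(s['wrist_torque'],2),round(s['grip_width'],4))
    return s
r.line_to([.481,.0322,.031],v=.12); st("down")
r.grip(0.0,100); st("grip"); r.dwell(.2); st("")
r.line_to([.481,.0322,.044],v=.08); st("lift")
r.dwell(.3); st("")
a=np.radians(2.6); ex=np.array([np.cos(a),np.sin(a)]); ey=np.array([-np.sin(a),np.cos(a)]); J=np.array([.5286,.0531])
p=J+ex*(.030-.012)+ey*(.0589-.012)
r.line_to([*p,.044],[180,0,92.6],v=.12); st("hover")
E
python3 snap.py side s5 200 350 210 330 5;  python3 snap.py top t5 225 365 205 310 5.5
```

```text
down 11.39 [0.4816 0.0321 0.0315] [1.7993e+02 2.0000e-02 1.1048e+02] [0.33 0.5  0.45] [0.04 0.01 0.01] 0.0451
grip 11.79 [0.4816 0.0323 0.0318] [1.7991e+02 3.0000e-02 1.1050e+02] [-0.6  -0.33  6.58] [-0.05  0.22  0.05] 0.0103
 11.99 [0.4816 0.0322 0.0319] [1.7991e+02 3.0000e-02 1.1051e+02] [-0.06 -0.15  6.16] [-0.04  0.23 -0.02] 0.0105
lift 12.31 [0.4809 0.0322 0.044 ] [179.99   0.   110.5 ] [ 0.01  0.39 -3.46] [-0.02 -0.03  0.02] 0.0107
 12.61 [0.4807 0.0322 0.0436] [-1.7995e+02 -2.0000e-02  1.1050e+02] [ 0.5   0.51 -4.94] [ 0.03 -0.03 -0.02] 0.0102
hover 13.53 [0.5437 0.1004 0.0437] [-1.7992e+02  2.0000e-02  9.2620e+01] [-0.11 -0.56 -2.83] [-0.01  0.02 -0.03] 0.0105
```

View pics/s5.png

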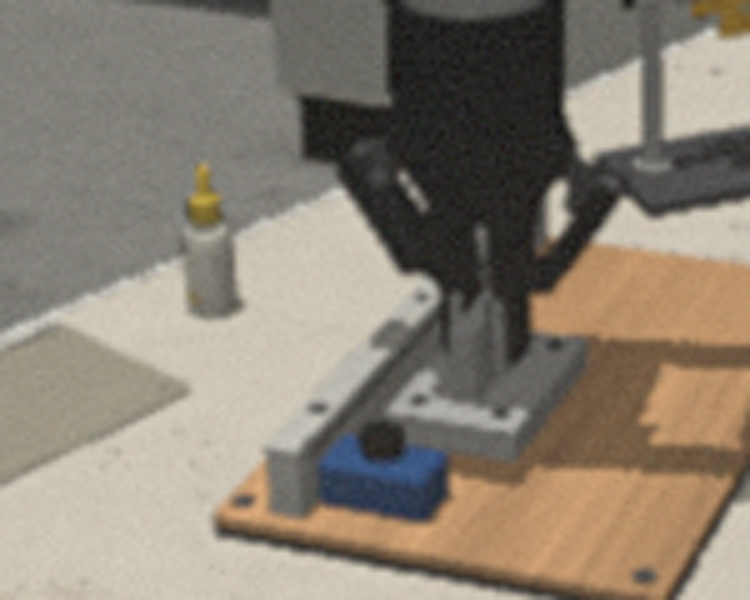

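View pics/t5.png

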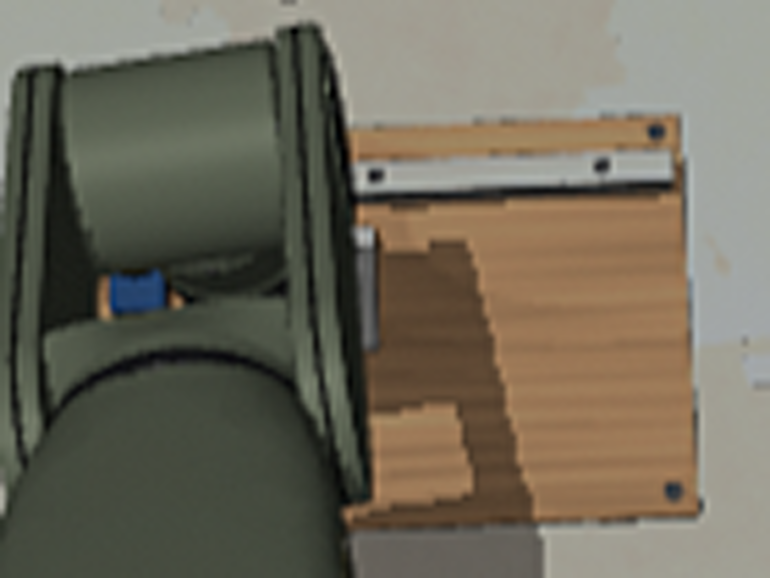

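The bracket hangs level, weighs about 3.3 N, and sits clear of the fence and stop. An earlier frame (t2, bare fence) should give a better fit for jig yaw and the stop face.

```bash
python3 - <<'E'
from h import *
def fit(c,pts,z,n):
    W=c.plane(pts,z)[:,:2]*1000
    for _ in range(3):
        vx,vy,x0,y0=cv2.fitLine(W.astype(np.float32),cv2.DIST_HUBER,0,.01,.01).ravel()
        d=(W-[x0,y0])@[-vy,vx]; k=abs(d)<max(2*d.std(),.5); W=W[k]
    ang=np.degrees(np.arctan2(vy,vx)); print(n,"dir",round(ang,2),"pt",round(float(x0),1),round(float(y0),1),"n",len(W),"rms",round(float(d[k].std()),2)); return np.array([vx,vy]),np.array([x0,y0])
for f in ("t2","top0"):
    c=Cam(np.load(f"pics/{f}.npz")); g=cv2.GaussianBlur(cv2.cvtColor(c.f,cv2.COLOR_BGR2GRAY),(3,3),0).astype(float)
    hsv=cv2.cvtColor(c.f,cv2.COLOR_BGR2HSV); S=hsv[...,1].astype(float)
    def edge_v(us,v0,v1,arr,sgn):  # subpixel extremum of d/dv in window
        o=[]
        for u in us:
            d=sgn*np.diff(arr[int(v0(u)):int(v1(u)),u]); i=np.argmax(d)
            if 0<i<len(d)-1:
                a,b,e=d[i-1:i+2]; o.append((u,int(v0(u))+i+.5+.5*(a-e)/(a-2*b+e)))
        return np.array(o)
    us=[u for u in range(244,346) if (f=="t2" or not 262<u<302)]
    mid=lambda u:239.5-(u-240)*3.3/110
    fit(c,edge_v(us,lambda u:mid(u)-2,lambda u:mid(u)+5,g,-1),.046,f+" fence front top")
    fit(c,edge_v(us,lambda u:mid(u)-7,lambda u:mid(u)+1,S,-1),.046,f+" fence back top")
    fit(c,edge_v(range(245,345),lambda u:303-(u-240)*4/110-5,lambda u:303-(u-240)*4/110+5,S,-1),.012,f+" bed front")
    fit(c,edge_v(us,lambda u:230-(u-240)*4/110-5,lambda u:230-(u-240)*4/110+3,S,1),.012,f+" bed back")
    # stop right edge (top, z .034), S falls? use blue mask boundary
    H=hsv[...,0]; b=cv2.GaussianBlur((c.f[...,0].astype(float)-c.f[...,2]),(3,3),0); o=[]
    for v in range(245,262):
        d=-np.diff(b[v,248:262]); i=np.argmax(d)
        if 0<i<len(d)-1: a,bb,e=d[i-1:i+2]; o.append((248+i+.5+.5*(a-e)/(a-2*bb+e),v))
    W=c.plane(np.array(o),.034)[:,:2]*1000; print("stop face pts y-med",np.median(W,0).round(1)); fit(c,np.array(o),.034,"stop face")
E
```

```text
t2 fence front top dir -87.42 pt 590.1 41.3 n 93 rms 0.29
t2 fence back top dir -87.44 pt 605.9 39.7 n 97 rms 0.33
t2 bed front dir -87.44 pt 428.8 57.4 n 92 rms 0.48
t2 bed back dir -87.42 pt 627.7 73.1 n 96 rms 0.33
stop face pts y-med [554.7 158. ]
stop face dir 1.93 pt 560.4 158.3 n 17 rms 0.13
top0 fence front top dir -87.38 pt 590.9 23.5 n 56 rms 0.32
top0 fence back top dir -87.4 pt 606.3 28.8 n 58 rms 0.31
top0 bed front dir -87.45 pt 429.0 50.4 n 95 rms 0.51
top0 bed back dir -87.44 pt 629.6 30.7 n 59 rms 0.34
stop face pts y-med [554.7 158. ]
stop face dir 1.82 pt 550.4 157.9 n 17 rms 0.15
```

The yaw is 2.58°, with 0.3 mm rms and agreement across four edges. The fence face is at jig x ≈ 60.5 and the stop face at jig y ≈ 103.6. Now the diagonal push with force feedback.

```bash
cat > push.py <<'E'
from rig import r
import numpy as np,json
a=np.radians(2.58); E=np.array([[np.cos(a),np.sin(a),0],[-np.sin(a),np.cos(a),0],[0,0,-1.]])  # rows: push dirs x,y,down
C=np.array([.5286,.0531,0]); W0=3.3
def tgt(t): # t mm along push dirs; contact estimate at t=0
    return C+E[0]*(.0302+t[0]/1e3)+E[1]*(.0586+t[1]/1e3)+np.array([0,0,.0316-t[2]/1e3])
def meas(n=5):
    F=[];T=[]
    for _ in range(n):
        s=r.sense(); F.append(s['contact_force']);T.append(s['wrist_torque']); r.dwell(.03)
    F=np.mean(F,0);T=np.mean(T,0); f=-(E@F); f[2]=F[2]+W0   # push forces x,y, bed normal
    p=np.array(s['tcp_pos']); q=np.array([*(E[:2]@(p-C)),p[2]])*1e3
    return f,E@T,q,s
def run(t,n,goal=10.,k=7.,cap=5.):
    for i in range(n):
        f,T,q,s=meas()
        print(round(s['time_s'],2),"t",np.round(t,2),"f",np.round(f,1),"T",np.round(T,2),"p",np.round(q,2),"rot",np.round(s['tool_rot'],2),round(s['grip_width'],4))
        if np.abs(f).max()>25: print("HIGH"); break
        if (abs(f-goal)<1.0).all(): print("OK"); break
        t=np.minimum(t+np.clip((goal-f)/k*.7,-1,1),cap)
        r.line_to(tgt(t),[180,0,92.58],v=.03)
    json.dump(list(t),open("t.json","w")); return t
E
python3 - <<'E'
from push import *
t=np.array([-2.5,-2.5,-2.5]); r.line_to(tgt(t),[180,0,92.58],v=.05)
run(t,14)
E
```

```text
14.25 t [-2.5 -2.5 -2.5] f [-0.3  0.5 -0.5] T [ 0.01 -0.   -0.02] p [27.59 56.07 34.07] rot [-179.99    0.     92.58] 0.0105
14.67 t [-1.5  -1.55 -1.5 ] f [ 0.2 -0.2 -0.2] T [ 0.04 -0.01 -0.01] p [28.71 57.03 33.15] rot [180.     0.    92.58] 0.0104
15.08 t [-0.52 -0.55 -0.5 ] f [ 0.1  0.2 -0.2] T [-0.01  0.    0.02] p [29.65 58.05 32.05] rot [-179.99    0.     92.58] 0.0104
15.5 t [0.48 0.43 0.5 ] f [2.  1.6 8.6] T [-0.28  0.4  -0.02] p [30.81 58.88 31.88] rot [1.7997e+02 1.0000e-02 9.2580e+01] 0.0107
15.92 t [1.27 1.27 0.64] f [1.9 2.  9.7] T [-0.38  0.47 -0.03] p [31.61 59.57 31.85] rot [1.7996e+02 2.0000e-02 9.2590e+01] 0.0102
16.33 t [2.08 2.06 0.66] f [ 5.1  5.2 11.8] T [-0.74  0.67 -0.05] p [31.67 59.56 31.86] rot [-1.7995e+02  1.0000e-01  9.2630e+01] 0.0104
16.75 t [2.57 2.54 0.49] f [ 5.4  7.4 12.1] T [-0.95  0.68 -0.05] p [31.69 59.57 31.88] rot [-1.7988e+02  1.4000e-01  9.2640e+01] 0.0103
17.17 t [3.02 2.8  0.27] f [ 5.9  7.6 11.9] T [-1.1   0.77 -0.05] p [31.72 59.59 31.9 ] rot [-1.7983e+02  1.7000e-01  9.2640e+01] 0.0104
17.58 t [3.43 3.04 0.08] f [ 6.1  8.7 11. ] T [-1.19  0.83 -0.07] p [31.78 59.59 31.96] rot [-179.78    0.19   92.65] 0.0101
18.0 t [ 3.82  3.17 -0.01] f [ 6.6  9.1 11.6] T [-1.25  0.95 -0.06] p [31.83 59.59 31.99] rot [-179.74    0.2    92.66] 0.0103
18.42 t [ 4.16  3.25 -0.17] f [ 6.7  9.2 11.3] T [-1.29  1.   -0.07] p [31.91 59.6  32.01] rot [-179.7     0.22   92.66] 0.0101
18.83 t [ 4.49  3.33 -0.3 ] f [ 6.9  9.3 10.8] T [-1.32  1.04 -0.07] p [32.01 59.6  32.02] rot [-179.67    0.22   92.66] 0.0104
19.25 t [ 4.8   3.4  -0.37] f [ 7.5  9.5 11.2] T [-1.35  1.1  -0.07] p [32.05 59.62 32.05] rot [-179.64    0.23   92.66] 0.0109
19.67 t [ 5.    3.45 -0.5 ] f [ 7.8 10.  10.7] T [-1.39  1.13 -0.03] p [32.04 59.6  32.06] rot [-179.61    0.24   92.66] 0.0106
```

The bracket is in contact on all three faces. But wrist compliance has tipped the tool about 0.4° and the TCP has risen 0.2 mm, so the plate could be lifting at its rear edge. I'll add attitude feedback so the actual tool orientation matches the flat-grasp reading.

```bash
cat >> push.py <<'E'
from scipy.spatial.transform import Rotation as Ro
def run2(t,c,n,goal,des=(179.93,.02),kc=.5,gain=(.15,.1,.08),cap=6.):
    goal=np.array(goal,float)
    for i in range(n):
        f,T,q,s=meas(6)
        act=Ro.from_euler('xyz',s['tool_rot'],degrees=True); R0=Ro.from_euler('xyz',[des[0],des[1],s['tool_rot'][2]],degrees=True)
        e=(R0*act.inv()).as_rotvec(degrees=True); e[2]=0
        print(round(s['time_s'],2),"t",np.round(t,2),"c",np.round(c,2),"f",np.round(f,1),"T",np.round(T,2),"p",np.round(q,2),"e",np.round(e,2),"rot",np.round(s['tool_rot'],2))
        if np.abs(f).max()>22: print("HIGH"); break
        if (abs(f-goal)<1.0).all() and np.abs(e).max()<.06: print("OK"); break
        c=np.clip(c+kc*e,-1.5,1.5); t=np.minimum(t+np.clip((goal-f)*gain,-.6,.6),cap)
        R=Ro.from_rotvec(c,degrees=True)*Ro.from_euler('xyz',[180,0,92.58],degrees=True)
        r.line_to(tgt(t),R.as_euler('xyz',degrees=True),v=.03)
    json.dump([list(t),list(c)],open("t.json","w")); return t,c
E
python3 - <<'E'
from push import *
t=np.array(json.load(open("t.json"))); run2(t,np.zeros(3),12,[11,11,11.5])
E
```

```text
20.12 t [ 5.    3.46 -0.57] c [0. 0. 0.] f [ 7.3  9.5 10.5] T [-1.37  1.12 -0.03] p [32.05 59.62 32.06] e [ 0.24 -0.45  0.  ] rot [-179.61    0.23   92.66]
20.57 t [ 5.56  3.61 -0.48] c [ 0.12 -0.23  0.  ] f [ 8.6  9.9 11.3] T [-1.46  1.31 -0.  ] p [32.09 59.61 31.97] e [ 0.14 -0.29  0.  ] rot [-1.7977e+02  1.4000e-01  9.2650e+01]
21.02 t [ 5.92  3.71 -0.47] c [ 0.19 -0.37  0.  ] f [ 9.2 10.3 12. ] T [-1.56  1.44  0.01] p [32.08 59.61 31.94] e [ 0.08 -0.19  0.  ] rot [-1.7988e+02  9.0000e-02  9.2660e+01]
21.47 t [ 6.    3.79 -0.51] c [ 0.23 -0.47  0.  ] f [ 9.  10.4 11.8] T [-1.59  1.46  0.03] p [32.09 59.62 31.9 ] e [ 0.05 -0.11  0.  ] rot [-1.7996e+02  6.0000e-02  9.2650e+01]
21.92 t [ 6.    3.84 -0.53] c [ 0.25 -0.52  0.  ] f [ 9.1 10.4 11.7] T [-1.65  1.48  0.02] p [32.09 59.62 31.87] e [ 0.03 -0.06  0.  ] rot [1.7999e+02 4.0000e-02 9.2650e+01]
22.37 t [ 6.    3.91 -0.55] c [ 0.26 -0.55  0.  ] f [ 8.7 11.  11.4] T [-1.7   1.48  0.04] p [32.09 59.61 31.87] e [ 0.02 -0.03  0.  ] rot [1.7996e+02 4.0000e-02 9.2660e+01]
22.82 t [ 6.    3.91 -0.54] c [ 0.27 -0.56  0.  ] f [ 9.2 10.7 11
[... 257 characters left out ...]
02 3.0000e-02 9.2660e+01]
23.72 t [ 6.    3.96 -0.56] c [ 0.28 -0.57  0.  ] f [ 8.9 10.9 11.6] T [-1.72  1.5   0.02] p [32.1  59.63 31.86] e [ 0.01 -0.    0.  ] rot [1.7993e+02 2.0000e-02 9.2660e+01]
24.17 t [ 6.    3.96 -0.57] c [ 0.29 -0.58  0.  ] f [ 8.8 11.5 11.2] T [-1.74  1.52  0.05] p [32.09 59.62 31.88] e [ 0. -0.  0.] rot [1.7993e+02 2.0000e-02 9.2660e+01]
24.62 t [ 6.    3.92 -0.54] c [ 0.29 -0.58  0.  ] f [ 9.3 10.8 11.3] T [-1.7   1.51  0.01] p [32.12 59.66 31.88] e [-0.  0.  0.] rot [1.7993e+02 2.0000e-02 9.2660e+01]
25.07 t [ 6.    3.94 -0.53] c [ 0.29 -0.58  0.  ] f [ 8.7 11.1 11.3] T [-1.73  1.5   0.03] p [32.1  59.66 31.86] e [0. 0. 0.] rot [1.7993e+02 2.0000e-02 9.2660e+01]
```

The TCP is back to z = 31.87 mm, which matches the flat grasp, and z no longer falls as roll passes about 179.95, so the plate is flat. I'll raise the x push to about 11 N and probe tilt and yaw slightly to confirm the faces are seated.

```bash
python3 - <<'E'
from push import *
t,c=map(np.array,json.load(open("t.json")))
t,c=run2(t,c,4,[11.2,11.2,11.5],cap=8.,gain=(.2,.06,.06))
print("tilt probe"); 
def probe(dc):
    cc=c+np.array(dc); R=Ro.from_rotvec(cc,degrees=True)*Ro.from_euler('xyz',[180,0,92.58],degrees=True)
    r.line_to(tgt(t),R.as_euler('xyz',degrees=True),v=.03)
    f,T,q,s=meas(8); print(dc,round(s['time_s'],2),"f",np.round(f,1),"T",np.round(T,2),"p",np.round(q,3),"rot",np.round(s['tool_rot'],3))
for d in ([0,0,0],[0,-.2,0],[.2,0,0],[0,0,.15],[0,0,-.15],[0,0,0]): probe(d)
E
```

```text
25.52 t [ 6.    3.93 -0.51] c [ 0.29 -0.58  0.  ] f [ 8.9 11.3 11.7] T [-1.71  1.53  0.01] p [32.1  59.63 31.87] e [ 0. -0.  0.] rot [1.7993e+02 2.0000e-02 9.2660e+01]
25.97 t [ 6.46  3.92 -0.53] c [ 0.29 -0.58  0.  ] f [10.2 10.4 12.9] T [-1.69  1.63  0.02] p [32.09 59.64 31.87] e [ 0.   -0.06  0.  ] rot [1.7999e+02 2.0000e-02 9.2660e+01]
26.42 t [ 6.66  3.98 -0.61] c [ 0.29 -0.61  0.  ] f [10.7 10.8 12.7] T [-1.74  1.68  0.04] p [32.09 59.64 31.88] e [ 0.01 -0.05  0.  ] rot [1.7998e+02 3.0000e-02 9.2660e+01]
26.87 t [ 6.77  4.   -0.68] c [ 0.29 -0.63  0.  ] f [10.2 10.7 12.4] T [-1.71  1.69  0.03] p [32.09 59.66 31.87] e [ 0.01 -0.04  0.  ] rot [1.7997e+02 2.0000e-02 9.2660e+01]
tilt probe
[0, 0, 0] 27.63 f [10.7 11.2 12.4] T [-1.72  1.75  0.05] p [32.12  59.619 31.887] rot [1.79972e+02 2.60000e-02 9.26570e+01]
[0, -0.2, 0] 28.15 f [10.2 11.5 12.4] T [-1.72  1.85  0.04] p [32.158 59.64  31.886] rot [1.79773e+02 3.50000e-02 9.26580e+01]
[0.2, 0, 0] 28.67 f [10.8 10.9 12.2] T [-1.87  1.75  0.03] p [32.092 59.68  31.865] rot [ 1.79967e+02 -1.71000e-01  9.26680e+01]
[0, 0, 0.15] 29.18 f [11.  11.4 12.1] T [-1.73  1.73  0.15] p [32.095 59.614 31.885] rot [1.79975e+02 1.80000e-02 9.27800e+01]
[0, 0, -0.15] 29.7 f [10.9 11.2 12.2] T [-1.7   1.72 -0.06] p [32.076 59.631 31.87 ] rot [1.79976e+02 3.30000e-02 9.25290e+01]
[0, 0, 0] 30.22 f [10.8 11.  12.4] T [-1.73  1.72  0.03] p [32.103 59.643 31.881] rot [1.79973e+02 2.70000e-02 9.26640e+01]
```

In the tilt probes the torque changes linearly (about 0.1 Nm per 0.2°) while z stays put. So the plate stays on the bed and the pads flex. I'll widen the probe to find the middle of the flat range and finish centred in it.

```bash
python3 - <<'E'
from push import *
t,c=map(np.array,json.load(open("t.json")))
def probe(dc):
    cc=c+np.array(dc); R=Ro.from_rotvec(cc,degrees=True)*Ro.from_euler('xyz',[180,0,92.58],degrees=True)
    r.line_to(tgt(t),R.as_euler('xyz',degrees=True),v=.03)
    f,T,q,s=meas(8); print(dc,round(s['time_s'],2),"f",np.round(f,1),"T",np.round(T,2),"p",np.round(q,3),"rot",np.round(s['tool_rot'],3))
for d in ([0,.3,0],[0,-.3,0],[0,-.5,0],[0,-.7,0],[0,-.3,0],[.3,-.3,0],[.55,-.3,0],[.25,-.3,0]): probe(d)
E
```

```text
[0, 0.3, 0] 30.73 f [11.4 11.  12.9] T [-1.74  1.66  0.01] p [32.081 59.622 31.947] rot [-1.7973e+02  1.5000e-02  9.2657e+01]
[0, -0.3, 0] 31.25 f [ 9.7 10.9 12.3] T [-1.7   1.92  0.06] p [32.133 59.646 31.875] rot [1.7968e+02 3.9000e-02 9.2658e+01]
[0, -0.5, 0] 31.77 f [ 9.4 11.2 12.8] T [-1.7   2.09  0.03] p [32.206 59.642 31.891] rot [1.79481e+02 4.60000e-02 9.26520e+01]
[0, -0.7, 0] 32.28 f [ 9.3 11.3 13.2] T [-1.73  2.18  0.04] p [32.203 59.637 31.94 ] rot [1.79284e+02 5.70000e-02 9.26570e+01]
[0, -0.3, 0] 32.8 f [10.  11.1 12.5] T [-1.74  1.97  0.01] p [32.135 59.655 31.87 ] rot [1.79684e+02 3.90000e-02 9.26560e+01]
[0.3, -0.3, 0] 33.32 f [ 9.7 10.  12.7] T [-1.97  1.96  0.03] p [32.137 59.716 31.862] rot [179.668  -0.254  92.679]
[0.55, -0.3, 0] 33.83 f [10.   9.2 12.3] T [-2.17  2.01  0.03] p [32.165 59.799 31.864] rot [179.652  -0.5    92.699]
[0.25, -0.3, 0] 34.35 f [ 9.9 10.5 12.8] T [-1.92  1.92  0.04] p [32.206 59.692 31.892] rot [179.662  -0.206  92.677]
```

The range is clear: z rises at +0.3° and at −0.7°, and is flat between them. I'll settle in the middle, trim the forces, check with the cameras and hand in.

```bash
python3 - <<'E'
from push import *
t,c=map(np.array,json.load(open("t.json"))); c=c+np.array([.12,-.2,0])
R=(Ro.from_rotvec(c,degrees=True)*Ro.from_euler('xyz',[180,0,92.58],degrees=True)).as_euler('xyz',degrees=True)
goal=np.array([11.2,11.2,11.5])
for i in range(7):
    r.line_to(tgt(t),R,v=.03); f,T,q,s=meas(10)
    print(round(s['time_s'],2),"t",np.round(t,2),"f",np.round(f,1),"T",np.round(T,2),"p",np.round(q,3),"rot",np.round(s['tool_rot'],2),round(s['grip_width'],4))
    if (abs(f-goal)<.6).all(): break
    t=t+np.clip((goal-f)*(.15,.08,.06),-.3,.3)
r.dwell(.5); print(np.round(meas(10)[0],2))
json.dump([list(t),list(c)],open("t.json","w"))
E
python3 snap.py side s6 200 400 150 310 4;  python3 snap.py top t6 225 445 205 310 3.6
```

```text
34.93 t [ 6.98  4.03 -0.73] f [10.  10.6 12.3] T [-1.83  1.88  0.03] p [32.135 59.67  31.853] rot [ 1.7977e+02 -8.0000e-02  9.2670e+01] 0.0105
35.52 t [ 7.16  4.08 -0.78] f [10.8 10.8 12.8] T [-1.82  1.92  0.03] p [32.141 59.67  31.864] rot [ 1.7979e+02 -8.0000e-02  9.2670e+01] 0.0105
36.1 t [ 7.21  4.12 -0.85] f [10.4 10.6 12.1] T [-1.83  1.86  0.03] p [32.144 59.641 31.873] rot [ 1.798e+02 -7.000e-02  9.267e+01] 0.0108
36.68 t [ 7.33  4.17 -0.89] f [10.9 11.4 12.2] T [-1.84  1.88  0.03] p [32.132 59.645 31.862] rot [ 1.7982e+02 -7.0000e-02  9.2670e+01] 0.0106
37.27 t [ 7.38  4.15 -0.93] f [11.  11.1 11.8] T [-1.82  1.88  0.03] p [32.145 59.671 31.884] rot [ 1.7982e+02 -7.0000e-02  9.2670e+01] 0.0104
[10.85 11.09 11.84]
```

View pics/s6.png

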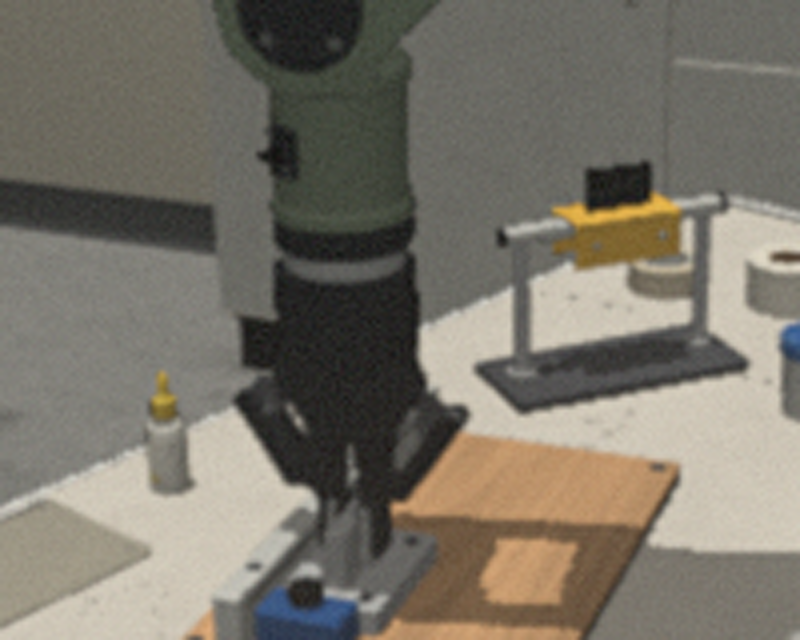

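View pics/t6.png

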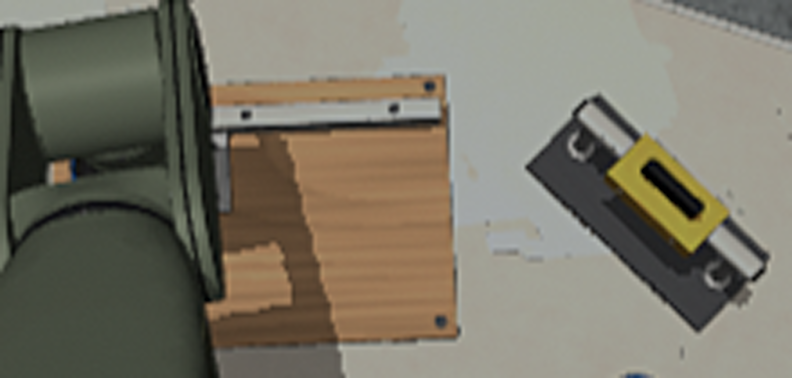

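The side view shows the guard astride the bar at (555–680, 195–265), and the bracket tight against the fence and behind the blue stop at (340–435, 540–620). In the top view the bracket edge meets the fence line at (220,135). The forces are steady at about 11/11/12 N, so I'm handing in.

```bash
python3 - <<'E'
from rig import r
print(r.hand_in())
E
```

```text
the job is handed in; nothing more can be done
None
```

The job is handed in at about 38 s of the 58 s allowed. The yellow guard hangs on the parking rail, and the arm is still holding the bracket pressed into the jig corner.

- **Guard:** I took it off the fence by its tab, set it on the bar (seated at the expected height with about 4 N of contact), and let go. The last top and side pictures show it level and centred on the bar.
- **Bracket:** I lifted it by the rib, turned it to the jig's angle (2.58°) and pushed it diagonally into the corner. The last push readings at the wrist were steady: 10.9 N toward the fence, 11.1 N toward the stop and 11.8 N down on the bed (this includes about 3.3 N of bracket weight).

**What went wrong and was mended:** during the first push the wrist gave by about 0.4°, and the rear edge of the plate seemed to lift slightly. I corrected the tool angle and probed tilt both ways. Height stayed constant over a range of about 1° about the fence direction, and I finished near the middle of it.

**Limits of the checks:**
- The forces at the faces can differ from the wrist readings by 2 to 4 N because of friction.
- The arm hid much of the bracket from the top camera, so its seating is confirmed mainly by force and height.
- I moved nothing else on purpose, but I did not check each bystander's position at the end.

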